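# Stop the bean scale rocking with a wedge

### The arm

A 6-joint arm with a two-finger parallel gripper is mounted at the origin on the work surface. World frame = base frame: x ahead of the robot, y to its left, z up, the work surface at z = 0. Lengths are in mm, angles in degrees, forces in N, time in s.
With the tool pointing down it reaches from about 300 to 850 mm from the base axis. Payload 4.2 kg.
Tool frame: the origin (TCP) lies midway between the tips of the shut fingers; the grasp point (between the pads) lies 19 mm behind it (env.grasp_offset is the distance from the TCP to the grasp point, in mm); z points along the fingers, y is the line along which they close (so a half turn about z gives the same grasp; the last joint's range is limited). The gripper opens to 91 mm and grips with 3 to 60 N. Pads are 32 mm wide; open, the fingers measure 118 mm over their backs; the gripper's body (76 mm by 178 mm) begins 60 mm behind the grasp point.
Start: joints at [-64.687, 18.312, 89.639, -0, 72.044, -1.146], TCP at [256.203, -514.785, 213.976] pointing down, gripper open.
Joint ranges: [-177.97, 177.97], [-48.28, 115.42], [12.27, 149.76], [-77.06, 257.06], [2.81, 150.46], [-146.56, 146.56]. Speed limits (degrees/s): [147.25, 147.25, 180, 180, 180, 180].

### API

Orientations are given as [roll, pitch, yaw] about the fixed x, y, z axes, in that order (R = Rz(yaw) Ry(pitch) Rx(roll)).
In Python, from workcell import env, optics gives the robot as it stands. The module is installed in compiled form; this text tells all that it offers.
- The arm moves only by the tool send_rows, never from a script. Its argument "targets" is a list that holds one entry, the list of rows, each a list of 7 numbers: the turn, a rotation vector about the world's x, y, z scaled (see below), then the shift along the world's x, y, z scaled (see below), then the closure, from -1 (fully open) to 1 (shut). In form: [[[rx, ry, rz, x, y, z, gripper], ...]]. A call has 1 to 12 rows; each row shifts and turns the commanded pose from where the row before left it; what a row does not reach is not made up. The controller multiplies each number of a shift by 0.2 m and each number of a turn by pi/2 rad. A row lasts 1/10 s, in which the tool goes at most 50 mm and 8.59 degrees, less where a joint would pass 70% of its speed; a pose out of reach is approached as far as the arm can. A call with a number of a shift or a turn outside -1 to 1 is refused whole. A call with a gripper value outside its range is refused whole. The fingers move at their own pace and stop on an object; "grip_force" is the grip in N (left out, the last holds). Time passes only in rows, so rows that do not move let the fingers close. It gives the time, the measured TCP pose, the force, the opening and the grip force at its end, in the units of the state.
- env.state(): the state, without advancing time (a new reading comes with each control period).
- optics.grab_frame(name): name is "scene" or "top" or "wrist"; returns (picture, depth): 420x560x3 uint8, red, green, blue; 420x560 float32, mm along the optical axis (not along the pixel's ray), 0 where there is no reading.
- optics.camera_info(name): a dict with "camera_matrix" (3x3 intrinsics, pixels), "R" (3x3) and "t" (3): a world point X has camera coordinates R X + t; the wrist camera has in their place "mount" (4x4, takes a point from camera to tool coordinates, whose origin is the TCP and whose axes are the flange's). Camera axes: x right, y down, z forward; pixel columns grow to the right and rows downward; lengths in mm; the calibration is good to about 2 mm. A picture is of the moment at which its call begins: read the wrist's pose just before it. camera_info takes no time and is no camera call.
- env.job_done(): hands the job in; it is judged then, once.
Trained networks look in the newest picture that a camera, given by its name, has taken for a name from the list of things; names that differ only in an ending like _2 or _b are one class to them, and where a whole thing is asked for, a point or a joint stands for the part that bears it (a point fixed in the world has none). Each returns a list of dicts, best first, with "conf" (0 to 1); they miss things now and then, are a little off and sometimes report something else, mostly with a low value. They report only what shows in the picture. A call takes as long as a camera call. They do not tell look-alikes from the thing itself.
- optics.silhouettes(camera, name): "mask" (420x560 bool, what is visible of it) and "at" ([column, row] in pixels, amid what is visible of it).
- optics.place_of(camera, name): "at" ([column, row] in pixels: a listed point, or the origin of a listed thing).
The state is a dict: "time_s": time; "qpos": joint angles; "qvel": joint speeds; "effort": joint torques, N m; "ee_pos": TCP position; "ee_rot": TCP orientation; "force": force on the tool from outside, world axes, zero at the start; "torque": the same for the moment, N m; "gripper_width": finger opening in mm; "gripper_force": force on a finger pad.
Only numpy, scipy, OpenCV 4.12 (cv2) and the standard library are available. Lean on these libraries where they do the work, as an engineer would, in place of code of your own. Each camera call takes 0.05 s, during which the arm holds its last target. There are 200 camera calls.

### The job

The bean scale on the roastery bench rocks because its brass foot is too short. Push the orange wedge along the bench, thin edge first, under the brass foot until the scale stands level and no longer rocks, then move clear. Only push the wedge: do not lift it, do not touch or shove the scale, and leave everything else on the bench alone.

Things in the scene. Friction and masses are not known exactly. Their poses are not given: they have to be found in the camera images.
- scale: Loose bench scale, 2.4 kg: round steel pan (190 mm across, top 65 mm up) on a grey X frame with a domed foot at each arm's end; display box on its -x side. Origin: its centre at foot level; z up. Feet at (+-105, +-105) mm; three black rubber ones, and a brass one at (-105, -105) that is 9 mm short: the scale leans 3.5 deg onto it, with ~3 N. Driven past level, the wedge lifts the scale and the push rises.
- short_foot (a point): Lowest point of the short brass foot, the bare brass dome (20 mm radius, seen from above at the end of its arm). It touches the bench while the scale leans, and is 9 mm above the bench when the scale is level.
- wedge: Loose orange wedge, 90 g, 100 long (x), 50 wide (y). Origin: centre of its underside; +x to its thin edge (2 thick, at x = +50). The top rises 0.18 per mm towards -x; upright push tab at x = -50 to -38, full width, 34 tall. Starts flat, thin edge 45-70 short of the brass foot, up to 15 off to a side, 0.12 rad askew. Scale level: foot at x = +13 in the wedge's frame; 5 of travel lifts 0.9 (all mm).
- bean_jar: Bystander: amber glass jar with a brass lid, 68 mm across, 110 mm tall. Origin: centre of its underside.
- cupping_bowl: Bystander: white ceramic bowl, 96 mm across, 60 mm tall. Origin: centre of its underside.
- brush: Bystander: bench brush lying flat along its x. Origin: centre of its underside.
- screwdriver: Bystander: red-handled screwdriver lying flat along its x. Origin: centre of its underside.
- sample_tin: Bystander: aluminium sample tin, 72 mm across, 100 mm tall. Origin: centre of its underside.
- tamper: Bystander: brass tamper, 56 mm across, 80 mm tall. Origin: centre of its underside.
Mind the look-alikes: they are no part of the job. There is more than one size of the wedge; the one meant has the size given above.

How it is judged:
By the outcome, as a careful person would: the job done as asked, in the order asked, and still so for the second after the job is handed in, with the robot touching nothing.
It also fails if it takes over 48 s, if anything falls off the work surface, if the arm or the gripper's body presses on something with over 40 N, if the wrist force passes 120 N, or if a joint passes its speed limit or range.

## Working session

There is one attempt and no reset: what is moved stays moved. The work goes in short steps, Python scripts to look and compute and a tool call to move; the robot and the scene stay as the last step left them, time stands still between calls to the robot, and variables do not carry over. Pictures are saved under pics/ and viewed, at most 10 in all, crops included, and the job is handed in when it is done.

Besides the shell and the picture viewer there is one more tool, called after ">>>" by a JSON object that holds its "op" and its "data", one argument or row to a line. send_rows: Moves the arm, as the interface text tells. Its arguments: {"type":"object","properties":{"targets":{"type":"array"},"grip_force":{"type":"number"}},"required":["targets"]}

```bash
mkdir -p pics; cat > h.py <<'E'
from workcell import env, optics
import numpy as np, cv2
def save(n,p): cv2.imwrite(f'pics/{n}.png',cv2.cvtColor(p,cv2.COLOR_RGB2BGR))
def cam(name,st=None):
    i=optics.camera_info(name); K=np.array(i['camera_matrix'])
    if 'R' in i: return K,np.array(i['R']),np.array(i['t'])
    from scipy.spatial.transform import Rotation as Ro
    M=np.array(i['mount']); T=np.eye(4); T[:3,:3]=Ro.from_euler('xyz',st['ee_rot'],degrees=True).as_matrix(); T[:3,3]=st['ee_pos']
    W=np.linalg.inv(T@M); return K,W[:3,:3],W[:3,3]
def ray(c,uv,z):  # point on plane z
    K,R,t=c; d=R.T@np.linalg.inv(K)@np.array([uv[0],uv[1],1.]); o=-R.T@t
    return o+d*(z-o[2])/d[2]
def cloud(c,dep):
    K,R,t=c; v,u=np.mgrid[:420,:560]; P=np.stack([(u-K[0,2])/K[0,0]*dep,(v-K[1,2])/K[1,1]*dep,dep],-1)
    return (P-t)@R
E
python3 - <<'E'
from h import *
s=env.state(); print(s)
p,d=optics.grab_frame('top'); save('top',p); np.save('topd.npy',d)
c=cam('top'); C=cloud(c,d)
for n in ['wedge','scale','short_foot','bean_jar','cupping_bowl','brush','screwdriver','sample_tin','tamper']:
    if n!='short_foot':
        for r in optics.silhouettes('top',n)[:3]:
            m=r['mask']&(d>0); q=C[m]; print(n,'sil',round(r['conf'],2),r['at'],m.sum(),np.median(q,0).round(),q[:,2].max().round(),cv2.minAreaRect(q[:,:2].astype(np.float32)))
    else:
        for r in optics.place_of('top',n)[:3]: print(n,'at',round(r['conf'],2),r['at'],ray(c,r['at'],0).round(1))
E
```

```text
{'time_s': 0.0, 'qpos': array([-6.46850886e+01,  1.83526297e+01,  8.97071075e+01, -1.90819900e-03,
        7.20453037e+01, -1.14589104e+00]), 'qvel': array([-0.00573282, -0.17545246, -0.01032287,  0.00699023, -0.07764041,
        0.13304157]), 'effort': array([ 4.00058634e-03, -4.12454689e+01, -2.31971061e+01,  7.31859938e-02,
        4.57126228e-02, -1.29950263e-04]), 'ee_pos': array([ 255.98066998, -514.29686898,  213.10563862]), 'ee_rot': array([-1.79894944e+02, -2.86805156e-04,  2.64613921e+01]), 'force': array([-0.83932265, -0.61542113, -0.70298798]), 'torque': array([ 0.00019907, -0.02887484,  0.03393643]), 'gripper_force': 0.0, 'gripper_width': 91.09060501841554}
wedge sil 0.75 [380.7, 293.0] 1173 [ 344. -256.   16.] 53.0 ((343.411376953125, -257.4585266113281), (143.591064453125, 70.25906372070312), 30.47136688232422)
wedge sil 0.67 [425.6, 186.4] 1251 [ 641. -403.   16.] 56.0 ((642.3763427734375, -401.17901611328125), (72.54930114746094, 151.4927215576172), 3.9937710762023926)
wedge sil 0.65 [349.2, 234.1] 579 [ 509. -175.   11.] 41.0 ((510.32733154296875, -174.0695495605468
[... 764 characters left out ...]
85222244262695, 199.61676025390625), 14.837357521057129)
screwdriver sil 0.96 [428.6, 286.3] 347 [ 349. -390.   23.] 31.0 ((391.6657409667969, -392.919921875), (192.762451171875, 31.92913055419922), 3.8068785667419434)
screwdriver sil 0.31 [277.3, 199.2] 5083 [617.  34.  62.] 76.0 ((631.7392578125, 41.57798767089844), (270.47991943359375, 256.0917663574219), 13.022342681884766)
sample_tin sil 0.6 [146.0, 203.7] 756 [602. 404.  98.] 107.0 ((616.8285522460938, 432.4914855957031), (114.30734252929688, 70.65625762939453), 61.42551803588867)
tamper sil 0.67 [141.0, 240.5] 335 [495. 425.  25.] 84.0 ((497.1164245605469, 431.7801513671875), (52.194976806640625, 54.82283401489258), 60.82974624633789)
```

View pics/top.png

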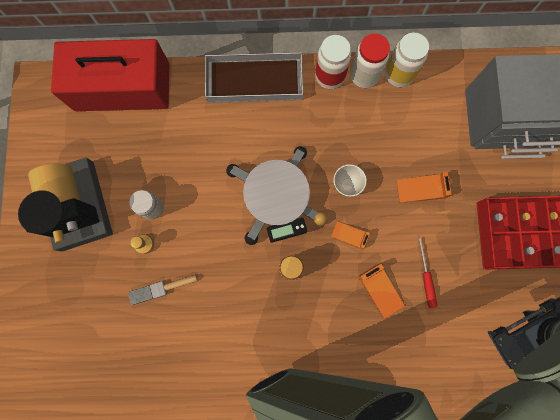

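Three wedges are visible in the top view:
- (381,293): about 144x70 mm.
- (426,186): about 150x72 mm.
- (349,234): 101x53 mm. This is the only one that fits 100x50, and it lies just short of the brass foot at (318,219) with its tab on the far side.

The scale's foot report at (163,287) is the brush. I'll move above the small wedge for a closer look.

>>> {"op": "send_rows", "data": {
  "targets": [
    [[0,0,0.0406,0.107,0.132,0.018,0.5],[0,0,0.0406,0.107,0.132,0.018,0.5],[0,0,0.0406,0.107,0.132,0.018,0.5],[0,0,0.0406,0.107,0.132,0.018,0.5],[0,0,0.0406,0.107,0.132,0.018,0.5],[0,0,0.0406,0.107,0.132,0.018,0.5],[0,0,0.0406,0.107,0.132,0.018,0.5],[0,0,0.0406,0.107,0.132,0.018,0.5],[0,0,0.0406,0.107,0.132,0.018,0.5],[0,0,0.0406,0.107,0.132,0.018,0.5],[0,0,0,0,0,0,0.5],[0,0,0,0,0,0,0.5]]
  ]
}}

```text
time_s: 1.7
ee_pos: [470.3, -250.5, 250.0]
ee_rot: [-180.0, 0.0, 63.1]
force: [-0.4, 1.1, -0.2]
gripper_width: 22.5
gripper_force: 0.0
```

```bash
cat >> h.py <<'E'
def wedge_pose(c,p,d,m):
    C=cloud(c,d); h=cv2.cvtColor(p,cv2.COLOR_RGB2HSV); q=C[m&(d>0)]
    r=cv2.minAreaRect(q[:,:2].astype(np.float32)); b=cv2.boxPoints(r)
    tab=q[q[:,2]>27]; low=q[q[:,2]<24]
    return r,b,tab,low
E
python3 - <<'E'
from h import *
s=env.state(); print(s['ee_pos'],s['ee_rot'],s['gripper_width'],optics.camera_info('wrist')['mount'])
p,d=optics.grab_frame('wrist'); save('w1',p); np.save('w1d.npy',d); np.save('w1p.npy',p)
c=cam('wrist',s); C=cloud(c,d)
for r in optics.silhouettes('wrist','wedge')[:3]:
    m=r['mask']; a,b,tab,low=wedge_pose(c,p,d,m); print(round(r['conf'],2),r['at'],m.sum(),a,b.round(1).tolist(),'tab',tab.mean(0),len(tab),cv2.minAreaRect(tab[:,:2].astype(np.float32)) if len(tab) else '')
    np.save('w1m.npy',m) if r['conf']>.3 and len(tab) else 0
for r in optics.place_of('wrist','short_foot')[:2]: print('foot',r,ray(c,r['at'],0).round(1), ray(c,r['at'],9).round(1))
for r in optics.place_of('wrist','wedge')[:2]: print('wedge',r,ray(c,r['at'],0).round(1))
E
```

```text
[ 470.28277608 -250.51458513  249.96393399] [-1.79999176e+02  3.79324856e-02  6.30632208e+01] 22.54382870288632 [[ 2.35836086e-03 -9.66607871e-01 -2.56249218e-01  7.26774381e+01]
 [ 9.99997219e-01  2.28164572e-03  5.96675323e-04 -1.63683408e+00]
 [ 7.91886776e-06 -2.56249912e-01  9.66610564e-01 -1.70202595e+02]
 [ 0.00000000e+00  0.00000000e+00  0.00000000e+00  1.00000000e+00]]
0.93 [209.0, 222.6] 3948 ((377.60418701171875, -238.14820861816406), (180.31149291992188, 72.07640075683594), 28.51662826538086) [[281.20001220703125, -249.5], [315.6000061035156, -312.8999938964844], [474.0, -226.8000030517578], [439.6000061035156, -163.39999389648438]] tab [ 400.99369256 -225.26004489   47.73750805] 1023 ((410.0557556152344, -212.46188354492188), (77.1641616821289, 67.5461196899414), 54.078758239746094)
0.65 [448.4, 230.9] 6370 ((648.4417724609375, -395.13275146484375), (80.53248596191406, 140.51483154296875), 4.77582311630249) [[602.5, -328.5], [614.2000122070312, -468.5], [694.4000244140625, -461.79998779296875], [682.7000122070312, -321.79998779296875]] tab [ 656.47169101 -451.59440228   41.10202272] 773 ((649.2427978515625, -456.57275390625), (65.73064422607422, 16.903743743896484), 3.139824628829956)
0.58 [283.3, 122.1] 3548 ((508.5142517089844, -175.5454864501953), (103.4638900756836, 52.0130615234375), 67.23297882080078) [[464.5, -213.1999969482422], [512.5, -233.3000030517578], [552.5, -137.89999389648438], [504.6000061035156, -117.80000305175781]] tab [ 491.29314608 -214.05795944   33.23304875] 429 ((491.2052001953125, -214.36546325683594), (12.10983943939209, 49.20102310180664), 65.78504943847656)
foot {'at': [284.4, 29.9], 'conf': 0.71} [557.2 -83.4   0. ] [556.  -85.6   9. ]
wedge {'at': [281.8, 123.2], 'conf': 0.96} [ 507.4 -175.4    0. ]
wedge {'at': [444.5, 225.1], 'conf': 0.73} [ 644.6 -393.4    0. ]
```

View pics/w1.png

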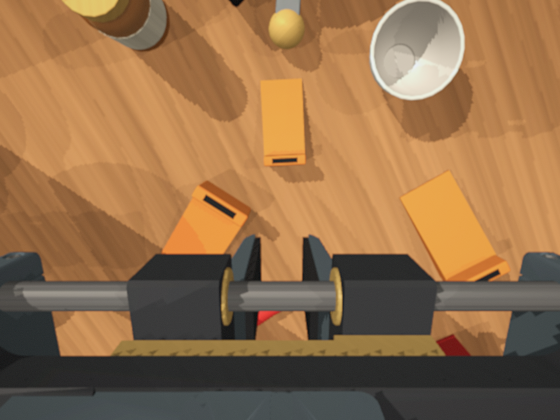

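The wrist view shows the 100x50 wedge at (283,122), with its tab at (285,160) and thin edge at (282,80) facing the brass foot at (286,28). The two larger wedges are at (209,222) and (448,231). One enlarged crop will confirm the choice, and I'll refine the foot position and the pan's tilt at the same time.

```bash
cat >> h.py <<'E'
def pan(n='top'):
    p,d=optics.grab_frame(n); C=cloud(cam(n),d); q=C[(d>0)&(np.hypot(C[...,0]-613,C[...,1]-38)<80)&(C[...,2]>45)&(C[...,2]<90)]
    A=np.c_[q[:,:2]-q[:,:2].mean(0),np.ones(len(q))]; w=np.ones(len(q),bool)
    for _ in range(3):
        k=np.linalg.lstsq(A[w],q[w,2],rcond=None)[0]; e=A@k-q[:,2]; w=abs(e)<2.5*e[w].std()+.1
    print('pan slope deg x,y',np.degrees(k[:2]).round(2),'z',k[2].round(2),'std',e[w].std().round(2)); return p,d
E
python3 - <<'E'
from h import *
from scipy.optimize import least_squares
pan(); 
p=np.load('w1p.npy'); d=np.load('w1d.npy'); save('crop',cv2.resize(p[0:180,200:360],None,fx=3,fy=3,interpolation=cv2.INTER_CUBIC))
s=env.state(); c=cam('wrist',s); C=cloud(c,d)
h=cv2.cvtColor(p,cv2.COLOR_RGB2HSV); u,v=np.meshgrid(np.arange(560),np.arange(420))
m=(np.hypot(u-286,v-28)<17)&(h[...,1]>110)&(d>0); q=C[m]; print(m.sum(),q.min(0).round(1),q.max(0).round(1))
f=least_squares(lambda x:np.linalg.norm(q-x,axis=1)-20,[557,-83,20],loss='soft_l1'); print('dome centre R20',f.x.round(1),f.cost/len(q))
# wedge pose: orange mask near, fit footprints
m=(np.hypot(u-283,v-122)<60)&(h[...,0]<18)&(h[...,1]>180)&(d>0)&(C[...,2]>1.5)&(C[...,2]<45); q=C[m]
q=q[np.hypot(q[:,0]-508,q[:,1]+175)<65]
r=cv2.minAreaRect(q[:,:2].astype(np.float32)); print(r)
k=np.linalg.lstsq(np.c_[q[:,:2],np.ones(len(q))][q[:,2]<22],q[q[:,2]<22][:,2],rcond=None)[0]; print('slope',np.hypot(*k[:2]),'heading',np.degrees(np.arctan2(-k[1],-k[0])))
E
```

```text
pan slope deg x,y [1.92 3.02] z 64.27 std 2.22
886 [ 538.2 -107.2   22.8] [572.7 -75.1  40.8]
dome centre R20 [557.3 -88.7  18.9] 0.18206647906520274
((490.9827575683594, -215.61700439453125), (12.110311508178711, 47.7867431640625), 65.61981964111328)
slope 0.03907422847893735 heading 156.94873538487187
```

View pics/crop.png

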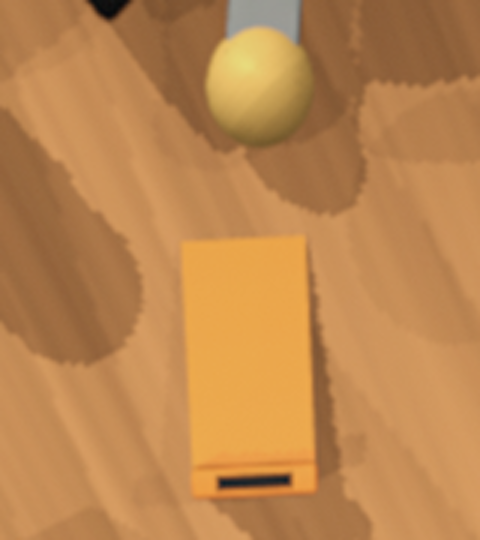

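The crop confirms it: a slim orange wedge, thin edge at the top (row 240), tab at the bottom (row 480), pointing at the brass dome at (260,85). The pan tilt measures 3.58° against the stated 3.5°. The tool yaw of 63° lines up the tab with the foot, so I descend behind the tab.

>>> {"op": "send_rows", "data": {
  "targets": [
    [[0,0,0,0.009,-0.01,-0.17,0.5],[0,0,0,0,0,-0.17,0.5],[0,0,0,0,0,-0.17,0.5],[0,0,0,0,0,-0.17,0.5],[0,0,0,0,0,-0.17,0.5],[0,0,0,0,0,-0.17,0.5],[0,0,0,0,0,-0.12,0.5],[0,0,0,0,0,-0.05,0.5],[0,0,0,0,0,0,0.5],[0,0,0,0,0,0,0.5]]
  ]
}}

```text
time_s: 2.95
ee_pos: [472.7, -253.5, 12.9]
ee_rot: [179.9, 0.0, 63.0]
force: [-0.1, -0.3, 1.0]
gripper_width: 22.9
gripper_force: 0.0
```

>>> {"op": "send_rows", "data": {
  "targets": [
    [[0,0,0,0.0114,0.0222,0,0.5],[0,0,0,0.0114,0.0222,0,0.5],[0,0,0,0.0114,0.0222,0,0.5],[0,0,0,0.0114,0.0222,0,0.5],[0,0,0,0.0114,0.0222,0,0.5],[0,0,0,0.0114,0.0222,0,0.5],[0,0,0,0.0114,0.0222,0,0.5],[0,0,0,0.0114,0.0222,0,0.5],[0,0,0,0.0114,0.0222,0,0.5],[0,0,0,0.0114,0.0222,0,0.5],[0,0,0,0,0,0,0.5],[0,0,0,0,0,0,0.5]]
  ]
}}

```text
time_s: 4.15
ee_pos: [494.8, -208.2, 11.9]
ee_rot: [-180.0, -0.0, 63.0]
force: [0.5, 0.6, 0.4]
gripper_width: 22.7
gripper_force: 0.0
```

```bash
python3 - <<'E'
from h import *
s=env.state(); print(s['ee_pos'],s['force']); c=cam('wrist',s)
p,d=optics.grab_frame('wrist'); save('w2',p)
for r in optics.place_of('wrist','short_foot')[:1]: print('foot',r,ray(c,r['at'],0).round(1))
for r in optics.place_of('wrist','wedge')[:2]: print('wedge',r,ray(c,r['at'],0).round(1))
pan()
for r in optics.place_of('top','wedge')[:3]: print('wedge top',r,ray(cam('top'),r['at'],0).round(1))
E
```

```text
[ 494.82738683 -208.18744943   11.90464749] [0.54410603 0.58293542 0.36132568]
wedge {'at': [283.0, 140.3], 'conf': 0.85} [ 525.3 -146.8    0. ]
pan slope deg x,y [1.81 2.93] z 64.35 std 2.25
wedge top {'at': [339.2, 226.6], 'conf': 0.96} [ 534.6 -146.1    0. ]
wedge top {'at': [420.7, 187.4], 'conf': 0.88} [ 647.5 -397.2    0. ]
```

View pics/w2.png

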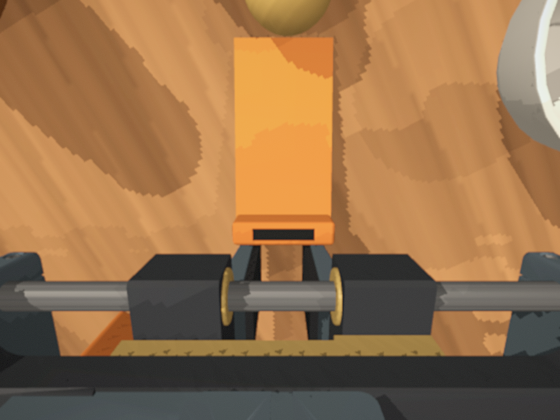

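The wedge is now square on the fingers (edges at columns 235 and 332) and centred on the brass dome at (288,10), with about 18 mm of gap left. I expect about 54 mm more travel. I'll push 40 mm and then check the pan tilt.

>>> {"op": "send_rows", "data": {
  "targets": [
    [[0,0,0,0.0092,0.0178,0,0.5],[0,0,0,0.0092,0.0178,0,0.5],[0,0,0,0.0092,0.0178,0,0.5],[0,0,0,0.0092,0.0178,0,0.5],[0,0,0,0.0092,0.0178,0,0.5],[0,0,0,0.0092,0.0178,0,0.5],[0,0,0,0.0092,0.0178,0,0.5],[0,0,0,0.0092,0.0178,0,0.5],[0,0,0,0.0092,0.0178,0,0.5],[0,0,0,0.0092,0.0178,0,0.5],[0,0,0,0,0,0,0.5],[0,0,0,0,0,0,0.5]]
  ]
}}

```text
time_s: 5.6
ee_pos: [513.1, -172.7, 12.0]
ee_rot: [-180.0, 0.0, 63.0]
force: [-0.8, -1.5, 0.6]
gripper_width: 22.7
gripper_force: 0.9
```

```bash
python3 - <<'E'
from h import *
s=env.state(); print(s['ee_pos'],s['force']); c=cam('wrist',s)
p,d=optics.grab_frame('wrist'); save('w3',p)
for r in optics.place_of('wrist','wedge')[:1]: print('wedge',r,ray(c,r['at'],0).round(1))
pan()
for r in optics.place_of('top','short_foot')[:2]: print('foot top',r,ray(cam('top'),r['at'],4).round(1))
for r in optics.place_of('top','wedge')[:1]: print('wedge top',r,ray(cam('top'),r['at'],0).round(1))
E
```

```text
[ 513.1077528  -172.6766752    11.96565909] [-0.79170946 -1.45387466  0.61057825]
wedge {'at': [283.3, 140.9], 'conf': 0.88} [ 543.6 -111.7    0. ]
pan slope deg x,y [0.6  0.84] z 64.74 std 2.28
foot top {'at': [317.6, 217.6], 'conf': 0.88} [562.9 -82.5   4. ]
foot top {'at': [290.0, 266.6], 'conf': 0.25} [419.8   3.7   4. ]
wedge top {'at': [325.6, 224.4], 'conf': 0.82} [ 542.3 -105.9    0. ]
```

View pics/w3.png

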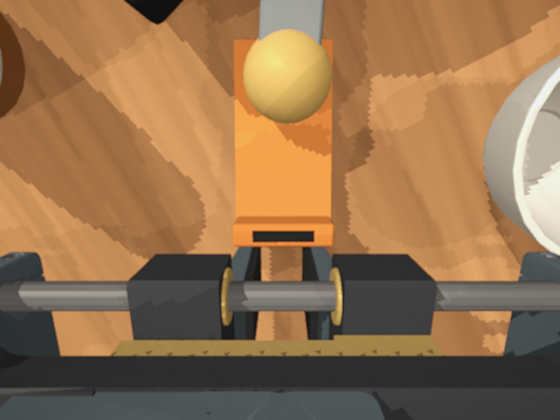

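The foot sits centred on the wedge at (287,75). Residual tilt is 1.03°, which means about 14.7 mm of travel left and agrees with the geometry. I continue gently.

>>> {"op": "send_rows", "data": {
  "targets": [
    [[0,0,0,0.0046,0.0089,0,0.5],[0,0,0,0.0046,0.0089,0,0.5],[0,0,0,0.0046,0.0089,0,0.5],[0,0,0,0.0046,0.0089,0,0.5],[0,0,0,0.0046,0.0089,0,0.5],[0,0,0,0.0046,0.0089,0,0.5],[0,0,0,0,0,0,0.5],[0,0,0,0,0,0,0.5]]
  ]
}}

```text
time_s: 6.65
ee_pos: [518.7, -162.3, 12.0]
ee_rot: [180.0, 0.0, 63.0]
force: [-0.9, -3.6, 1.2]
gripper_width: 22.7
gripper_force: 1.9
```

```bash
python3 - <<'E'
from h import *
s=env.state(); print(s['ee_pos'],s['force']); pan(); pan(); print(env.state()['force'])
E
```

```text
[ 518.66922444 -162.29744276   11.95011504] [-0.86459106 -3.56121427  1.22826388]
pan slope deg x,y [0.16 0.18] z 64.88 std 2.27
pan slope deg x,y [0.23 0.38] z 64.9 std 2.32
[-1.11598071 -3.65054319 -0.40331391]
```

>>> {"op": "send_rows", "data": {
  "targets": [
    [[0,0,0,0.0023,0.0044,0,0.5],[0,0,0,0.0023,0.0044,0,0.5],[0,0,0,0,0,0,0.5]]
  ]
}}

```text
time_s: 7.05
ee_pos: [519.6, -160.4, 12.0]
ee_rot: [180.0, 0.0, 63.0]
force: [-1.3, -4.5, 0.2]
gripper_width: 22.6
gripper_force: 2.3
```

```bash
python3 - <<'E'
from h import *
f=[]
for _ in range(4): pan(); f.append(env.state()['force'])
print(np.mean(f,0),env.state()['ee_pos'])
E
```

```text
pan slope deg x,y [0.16 0.12] z 64.97 std 2.26
pan slope deg x,y [0.05 0.18] z 64.96 std 2.28
pan slope deg x,y [0.24 0.24] z 64.97 std 2.23
pan slope deg x,y [0.2  0.17] z 64.91 std 2.27
[-1.95299314 -4.40267048  0.52306358] [ 519.56713226 -160.44549082   11.96151084]
```

>>> {"op": "send_rows", "data": {
  "targets": [
    [[0,0,0,0.0023,0.0044,0,0.5],[0,0,0,0.0023,0.0044,0,0.5],[0,0,0,0,0,0,0.5]]
  ]
}}

```text
time_s: 7.55
ee_pos: [520.2, -159.2, 12.0]
ee_rot: [-180.0, 0.1, 63.0]
force: [-3.4, -5.9, 0.9]
gripper_width: 23.2
gripper_force: 3.6
```

```bash
python3 - <<'E'
from h import *
f=[]
for _ in range(5): pan(); f.append(env.state()['force'])
print(np.mean(f,0),env.state()['ee_pos'])
E
```

```text
pan slope deg x,y [0.23 0.13] z 65.0 std 2.3
pan slope deg x,y [0.26 0.07] z 64.86 std 2.21
pan slope deg x,y [0.08 0.23] z 64.93 std 2.26
pan slope deg x,y [0.   0.25] z 64.96 std 2.26
pan slope deg x,y [0.04 0.12] z 65.0 std 2.26
[-2.84032411 -6.58787226  0.51906022] [ 520.20259389 -159.15467497   11.96648837]
```

```bash
python3 - <<'E'
from h import *
from scipy.optimize import least_squares
d=pan()[1]; C=cloud(cam('top'),d); q=C[(d>0)&(abs(C[...,2])<8)&(np.hypot(C[...,0]-613,C[...,1]-38)<300)]
k=np.linalg.lstsq(np.c_[q[:,:2]-[613,38],np.ones(len(q))],q[:,2],rcond=None)[0]; print('bench',np.degrees(k[:2]),k[2])
s=env.state(); c=cam('wrist',s); p,d=optics.grab_frame('wrist'); save('w4',p); C=cloud(c,d)
T=s['ee_pos']; R=np.array([[np.cos(np.radians(63)),np.sin(np.radians(63)),0],[-np.sin(np.radians(63)),np.cos(np.radians(63)),0],[0,0,1]])
L=(C-T*[1,1,0])@R.T; h=cv2.cvtColor(p,cv2.COLOR_RGB2HSV)
m=(d>0)&(np.hypot(L[...,0]-82,L[...,1])<19)&(L[...,2]>29)&(h[...,1]>90); q=L[m]
f=least_squares(lambda x:np.linalg.norm(q-x,axis=1)-20,[80,0,29],loss='soft_l1'); print('dome in tool frame',f.x.round(1),m.sum())
m=(d>0)&(h[...,0]<14)&(h[...,1]>150)&(L[...,0]>10)&(L[...,0]<130)&(abs(L[...,1])<32)&(L[...,2]>1)&(L[...,2]<40); q=L[m]
print('wedge x',np.percentile(q[:,0],[0.5,99.5]).round(1),'y',np.percentile(q[:,1],[1,99]).round(1)); t=q[q[:,2]>29]; print('tab x',np.percentile(t[:,0],[2,98]).round(1),'z',np.median(t[:,2]))
E
```

```text
pan slope deg x,y [0.15 0.11] z 65.03 std 2.26
bench [-0.05015875  0.02135156] 0.38812377855844116
dome in tool frame [82.3 -0.9 27.8] 5896
wedge x [ 17.2 118.2] y [-24.2  25.5]
tab x [18.4 30.8] z 32.95263710524984
```

View pics/w4.png

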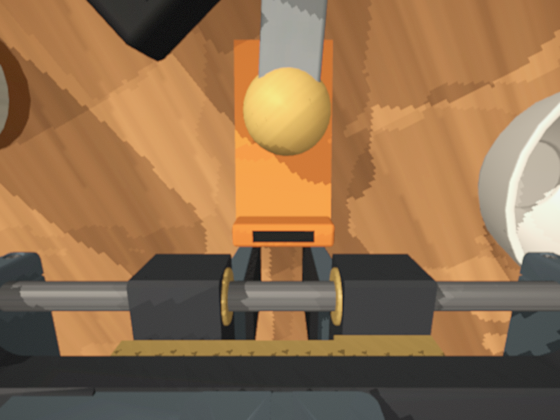

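The foot now sits at about x=+14.3 in the wedge frame (target 13) with 0.15–0.2° of tilt left. One more small nudge should finish it.

>>> {"op": "send_rows", "data": {
  "targets": [
    [[0,0,0,0.0023,0.0044,0,0.5],[0,0,0,0.0023,0.0044,0,0.5],[0,0,0,0,0,0,0.5],[0,0,0,0,0,0,0.5]]
  ]
}}

```text
time_s: 8.3
ee_pos: [520.7, -158.1, 12.0]
ee_rot: [-180.0, 0.1, 63.1]
force: [-5.0, -9.4, 0.5]
gripper_width: 22.7
gripper_force: 5.2
```

```bash
python3 - <<'E'
from h import *
f=[]
for _ in range(6): pan(); f.append(env.state()['force'])
print(np.mean(f,0),env.state()['ee_pos'])
E
```

```text
pan slope deg x,y [0.13 0.02] z 65.05 std 2.26
pan slope deg x,y [0.2  0.12] z 65.07 std 2.32
pan slope deg x,y [ 0.06 -0.11] z 65.07 std 2.27
pan slope deg x,y [-0.01  0.05] z 65.06 std 2.26
pan slope deg x,y [0.05 0.12] z 65.11 std 2.25
pan slope deg x,y [0.21 0.16] z 65.06 std 2.23
[-4.75874044 -8.68742766  1.50990153] [ 520.6903682  -158.1476296    12.00833464]
```

The tilt is about 0.1°, which is within measurement noise, and the push has risen to 10 N, so the foot is firmly carried. I back off straight and rise clear.

>>> {"op": "send_rows", "data": {
  "targets": [
    [[0,0,0,-0.0046,-0.0089,0,0.5],[0,0,0,-0.0092,-0.0178,0,0.5],[0,0,0,-0.023,-0.0445,0,0.5],[0,0,0,-0.046,-0.089,0,0.5],[0,0,0,-0.046,-0.089,0.05,0.5],[0,0,0,0,0,0.15,0.5],[0,0,0,0,0,0.2,0.5],[0,0,0,0,0,0.2,0.5],[0,0,0,0,0,0.2,0.5],[0,0,0,0,0,0.2,0.5],[0,0,0,0,0,0,0.5],[0,0,0,0,0,0,0.5]]
  ]
}}

```text
time_s: 9.8
ee_pos: [495.9, -206.8, 212.7]
ee_rot: [179.9, -0.0, 63.0]
force: [1.0, 0.1, -0.7]
gripper_width: 23.2
gripper_force: 0.0
```

```bash
python3 - <<'E'
from h import *
s=env.state(); c=cam('wrist',s)
p,d=optics.grab_frame('wrist'); save('w5',p)
for r in optics.place_of('wrist','wedge')[:1]: w=ray(c,r['at'],0); print('wedge',r,w.round(1))
for r in optics.place_of('wrist','short_foot')[:1]: f=ray(c,r['at'],9); print('foot',r,f.round(1),'along/lat',np.dot((f-w)[:2],[.454,.891]),np.dot((f-w)[:2],[-.891,.454]))
for _ in range(5): pan()
E
```

```text
wedge {'at': [281.1, 85.3], 'conf': 0.96} [550.6 -96.2   0. ]
foot {'at': [283.4, 70.6], 'conf': 0.62} [558.9 -85.3   9. ] along/lat 13.494070918165392 -2.418782894687094
pan slope deg x,y [0.1 0.1] z 65.09 std 2.35
pan slope deg x,y [0.05 0.02] z 65.11 std 2.2
pan slope deg x,y [0.02 0.04] z 65.05 std 2.21
pan slope deg x,y [0.05 0.1 ] z 65.07 std 2.29
pan slope deg x,y [0.2  0.09] z 65.04 std 2.27
```

View pics/w5.png

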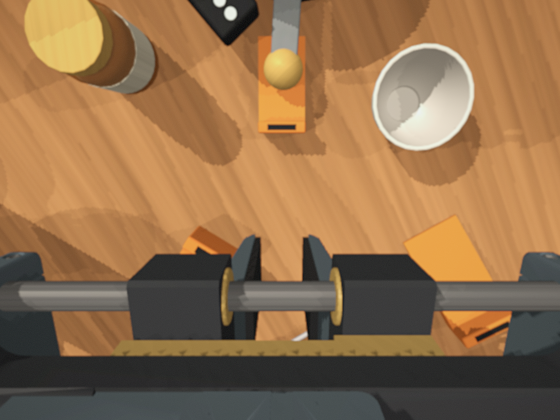

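The wedge at (282,85) stays under the brass foot at (283,68), which sits at x≈+13.5 in the wedge frame. The pan tilt is about 0.1°, the bystanders are untouched and the arm is clear, so I hand in.

```bash
python3 -c "
from workcell import env
print(env.job_done())"
```

```text
the job is handed in; nothing more can be done
None
```

The orange wedge is pushed under the brass foot, about 13.5 mm ahead of the wedge's centre (target 13). The pan reads level to about 0.1°, the arm is clear, and the job is handed in; no verdict came back, and I judged rocking only from the level pan and the rise in push force.

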